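# Fish the dropped model wheel out from between the drawer units

### The arm

A 7-joint arm with a two-finger parallel gripper is mounted at the origin on the work surface. World frame = base frame: x ahead of the robot, y to its left, z up, the work surface at z = 0. Lengths are in m, angles in rad, forces in N, time in s.
With the tool pointing down it reaches from about 0.425 to 0.875 m from the base axis. Payload 4.7 kg.
Tool frame: the origin (TCP) lies midway between the tips of the shut fingers; the grasp point (between the pads) lies 19 mm behind it; z points along the fingers, y is the line along which they close (so a half turn about z gives the same grasp; the last joint's range is limited). The gripper opens to 87 mm and grips with 3 to 60 N. Pads are 19 mm wide; open, the fingers measure 117 mm over their backs; the gripper's body (75 mm by 190 mm) begins 51 mm behind the grasp point.
Start: joints at [-1.134, 0.321, -0.07, 1.45, 0.023, 1.371, -0.057], TCP at [0.267, 0.593, 0.223] pointing down, gripper open.
Joint ranges: [-2.86, 2.86], [-0.3, 2.09], [-1.38, 1.24], [0.06, 2.45], [-1.56, 4.7], [0.09, 2.05], [-2.69, 2.69]. Speed limits (rad/s): [2.57, 2.57, 3.14, 3.14, 3.14, 3.14, 3.14].

### API

Orientations are given as a rotation vector (axis times angle).
In Python, from bench import ctrl gives the robot as it stands. The module is installed in compiled form; this text tells all that it offers.
- The arm moves only by the shell command python3 -m handwheel 'ROWS' [FORCE]. ROWS is JSON, a list of rows, each a list of 7 numbers: the finger opening in m, from 0 to 0.087, then the shift along the tool's x, y, z in m, then the turn, a rotation vector about the tool's x, y, z in degrees. A call has 1 to 12 rows; each row shifts and turns the commanded pose from where the row before left it, along the tool's axes as they then stand; what a row does not reach is not made up. A row lasts 1/8 s, in which the tool goes at most 62.5 mm and 10.7 degrees, less where a joint would pass 70% of its speed; a pose out of reach is approached as far as the arm can. A call is refused whole if a number of a shift passes 0.0625 or a number of a turn 10.7, either way. A call with a gripper value outside its range is refused whole. The fingers move at their own pace and stop on an object; FORCE is the grip in N (left out, the last holds). Time passes only in rows, so rows that do not move let the fingers close. It gives the time, the measured TCP pose, the force, the opening and the grip force at its end, in the units of the state.
- ctrl.get_state(): the state, without advancing time (a new reading comes with each control period).
- ctrl.get_image(name): name is "scene" or "top" or "wrist"; returns (picture, depth): 480x640x3 uint8, blue, green, red; 480x640 float32, m along the optical axis (not along the pixel's ray), 0 where there is no reading.
- ctrl.camera_info(name): a dict with "intrinsics" (3x3 intrinsics, pixels), "R" (3x3) and "t" (3): a world point X has camera coordinates R X + t. Camera axes: x right, y down, z forward; pixel columns grow to the right and rows downward; lengths in m; the calibration is good to about 2 mm. A picture is of the moment at which its call begins: read the wrist's pose just before it. camera_info takes no time and is no camera call; for the wrist camera it gives the pose at the moment of the call.
- ctrl.close_job(): hands the job in; it is judged then, once.
The state is a dict: "time": time; "joint_positions": joint angles; "qd": joint speeds; "joint_torque": joint torques, N m; "position": TCP position; "tool_rot": TCP orientation; "ft_force": force on the tool from outside, world axes, zero at the start; "torque": the same for the moment, N m; "grip_width": opening from 0.0 (shut) to 1.0 (fully open); "grip_force": force on a finger pad.
Only numpy, scipy, OpenCV 4.12 (cv2) and the standard library are available. Lean on these libraries where they do the work, as an engineer would, in place of code of your own. Each camera call takes 0.05 s, during which the arm holds its last target. There are 200 camera calls.

### The job

A model-plane wheel has fallen into the narrow gap between the white drawer unit and the red toolbox. Draw the blue-handled hook out of its plywood garage by the bare rod, set it down on the bench and let go, then take it by its handle and use it to pull the wheel right out of the gap (do not reach in for the wheel with the gripper). Set the hook down flat on the bench again and lay the wheel flat in the green tray beside its mate, leaving the mate, the bottle, the jar and the mug where they are.

Things in the scene. Friction and masses are not known exactly. Their poses are not given: they have to be found in the camera images.
- units: White drawer unit (robot side, x -68 to -18 mm, 62 mm high) and red toolbox (x 18 to 118 mm, 110 mm high), fixed, 215 mm long, with a straight gap 36 mm wide between them. Origin: mid-gap at its mouth, on the bench. y points along the gap, out of the mouth onto free bench; the gap runs 200 mm to -y and is closed there by a batten. Open above; its floor is the bench.
- wheel: The dropped model wheel: black tyre with a yellow hub, 30 mm diameter, 14 mm thick, about 20 g, lying flat on the bench in the gap, its centre 75 to 125 mm in from the mouth. Origin: centre of its underside, z axis up through the hub.
- hook: Hook tool, 140 g. Origin: centre of the handle's underside. Blue handle: block 32 mm wide (x), 90 mm long (y -45 to 45 mm), 24 mm high; rests stably on its flat underside. An 8 mm round aluminium rod rises from its -y end and runs level, axis 34 mm up, from y -60 to -215 mm, then bends straight down to the toe. At first the handle and some 55 mm of rod are in the garage, 115 mm of rod stick out.
- hook_toe (a point): Underside of the toe's apex at the foot of the bent rod: 215 mm to -y of the hook's origin, 1.5 mm above the handle's underside. The toe is a small V of 7 mm bar in the horizontal plane, 25 mm wide overall (x), its arms swept back 6 mm towards the handle so that it cradles the wheel; bar from 1.5 to 8.5 mm up.
- garage: Fixed plywood garage for the hook: a tunnel 62 mm wide, 60 mm high outside (cork pad on top reaches 70 mm), 46 mm wide and 52 mm high inside, 155 mm deep, no floor but the bench, closed behind. Origin: middle of its open mouth, on the bench; y points into the tunnel, so the hook comes out along -y.
- tray: Fixed green open tray, 90 mm (x) by 150 mm (y), 20 mm high, walls and floor 5 mm. Origin: centre of its underside. The mate lies in its -y half; the +y half is free.
- mate: A second wheel just like the dropped one, lying flat in the tray about 40 mm to -y of the tray's centre. To be left where it is. Origin: centre of its underside.
- glue: Yellow glue bottle with an orange cap, 40 mm diameter, 120 mm high, standing on the bench; origin: centre of its underside. Leave alone.
- paint: Blue paint jar with a white lid, 44 mm diameter, 50 mm high; origin: centre of its underside. Leave alone.
- mug: White mug, 76 mm diameter and 90 mm high, with a handle at its +y side; origin: centre of its underside. Leave alone.
There are look-alikes about, which are no part of the job. Leave any purple look-alike of the garage alone. Several things look just like the tray: the one meant starts farthest to the robot's left.

How it is judged:
By the outcome, as a careful person would: the job done as asked, in the order asked, and still so for the second after the job is handed in, with the robot touching nothing.
It also fails if it takes over 72 s, if anything falls off the work surface, if the arm or the gripper's body presses on something with over 40 N, if the wrist force passes 120 N, or if a joint passes its speed limit or range.

## Working session

There is one attempt and no reset: what is moved stays moved. The work goes in short steps, Python scripts to look and compute and a shell command to move; the robot and the scene stay as the last step left them, time stands still between calls to the robot, and variables do not carry over. Pictures are saved under pics/ and viewed, at most 10 in all, crops included, and the job is handed in when it is done.

```bash
mkdir -p pics; ls; cat > h.py <<'E'
import numpy as np, cv2
from scipy.spatial.transform import Rotation as R
from bench import ctrl
def grab(n):
    ci=ctrl.camera_info(n); im,d=ctrl.get_image(n)
    return im,d,np.array(ci["intrinsics"]),np.array(ci["R"]),np.array(ci["t"])
def ray(u,v,K,Rm,t,z):
    "pixel onto plane z"
    d=Rm.T@np.linalg.inv(K)@np.array([u,v,1.]); c=-Rm.T@t
    return c+d*(z-c[2])/d[2]
def pt(u,v,dep,K,Rm,t):
    return Rm.T@(np.linalg.inv(K)@np.array([u,v,1.])*dep-t)
def cloud(d,K,Rm,t):
    v,u=np.mgrid[:480,:640]
    p=np.stack([u,v,np.ones_like(u)],-1)@np.linalg.inv(K).T*d[...,None]
    return (p-t)@Rm
E
python3 - <<'E'
from h import *
s=ctrl.get_state(); print(s)
for n in("scene","top"):
    im,d,K,Rm,t=grab(n); cv2.imwrite(f"pics/{n}0.png",im); np.savez(f"{n}0.npz",im=im,d=d,K=K,R=Rm,t=t)
    print(n,K[0,0],-Rm.T@t,Rm.tolist())
E
```

```text
pics
{'time': 0.0, 'joint_positions': array([-1.13393269,  0.32183633, -0.07007404,  1.45167057,  0.02261327,
        1.37082042, -0.0568899 ]), 'qd': array([-0.00017316,  0.00051627,  0.00059525, -0.00083039,  0.00064135,
        0.00159868, -0.00061822]), 'joint_torque': array([ 8.22711245e-04, -4.91286671e+01, -4.03750464e-01, -3.12522984e+01,
       -6.41619391e-02,  4.36263671e-02,  1.68750671e-04]), 'position': array([0.26650979, 0.59223569, 0.22145502]), 'tool_rot': array([-6.59028254e-01, -3.07138815e+00,  3.02416204e-03]), 'ft_force': array([ 0.31231674, -1.55450487, -0.69970463]), 'torque': array([-0.01849624, -0.04059005,  0.06251197]), 'grip_force': 0.0, 'grip_width': 0.9989933077792302}
scene 457.8793443700353 [ 1.1881221  -0.1571386   0.82419724] [[0.1674874440295877, 0.9858206932144853, -0.01027214303576212], [0.7168151481772896, -0.12892448509862525, -0.685240483688482], [-0.6768485794001536, 0.10740594942630415, -0.728244438764779]]
top 469.6595363065195 [ 0.40157673 -0.01717048  1.01837039] [[-0.024554781088536225, -0.9996744237166355, 0.006936086252829261], [-0.9967967144760351, 0.02395466471291745, -0.07630520328439931], [0.07611420849930621, -0.008787525550707274, -0.997060382654541]]
```

View pics/top0.png

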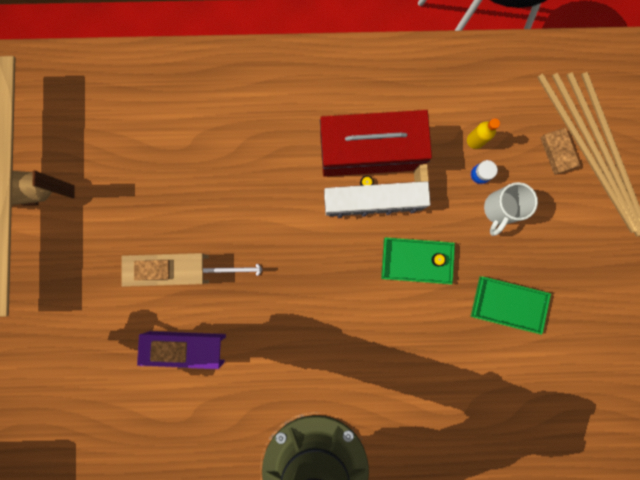

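View pics/scene0.png

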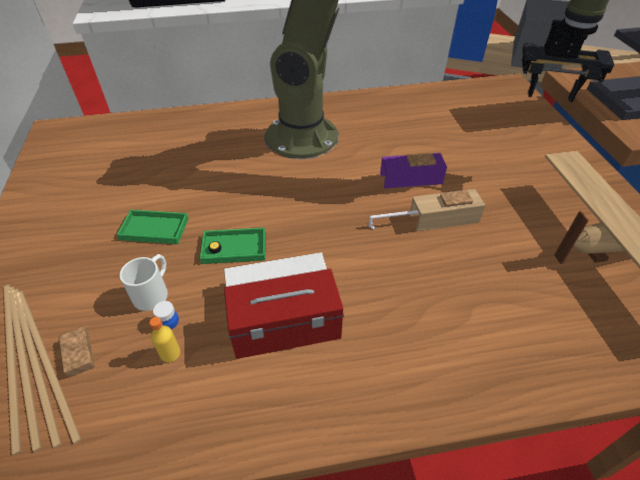

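Top view: the wheel's yellow hub is at (367,182), between the white unit and the red toolbox. The batten at (422,175) closes the right end of the gap, so the mouth is on the left (+y). The plywood garage has its mouth at (203,270), with the rod running to a toe at (260,270); the purple look-alike is at (180,350).

Tray candidates are (419,260), which holds the mate, and (512,305). Image left is robot left, so (419,260) is the tray meant, and the mate at (439,260) supports this. I'll measure and make a confirming crop.

```bash
python3 - <<'E'
from h import *
A=np.load("top0.npz");B=np.load("scene0.npz")
out={}
def comps(m,amin):
    n,l,s,c=cv2.connectedComponentsWithStats(m.astype(np.uint8)); return [(s[i,4],c[i],l==i) for i in range(1,n) if s[i,4]>=amin]
for n,Z in(("top",A),("scene",B)):
    im=Z["im"];K,Rm,t=Z["K"],Z["R"],Z["t"]; P=cloud(Z["d"],K,Rm,t)
    hsv=cv2.cvtColor(im,cv2.COLOR_BGR2HSV); H,S,V=[hsv[...,i].astype(int) for i in range(3)]
    on=(P[...,0]>0.2)&(P[...,0]<1.0)&(abs(P[...,1])<0.62)
    tab=(H>5)&(H<16)&(abs(P[...,2])<.03)&on; print(n,"table z",np.median(P[tab][:,2]))
    M={"yellow":(H>22)&(H<33)&(S>180)&(V>150)&on,"green":(H>50)&(H<75)&(S>120)&on,
       "red":((H<5)|(H>175))&(S>180)&(P[...,2]>.09)&on,"white":(S<50)&(V>150)&on&(P[...,2]>.015),
       "ply":(H>10)&(H<25)&(S<150)&(V>120)&(P[...,2]>.05)&(P[...,2]<.066)&(P[...,1]>.1)&(P[...,1]<.5)&(P[...,0]<.6)&on}
    for k,m in M.items():
        for a,c,mm in comps(m,12):
            q=P[mm]; q=q[abs(q[:,2]-np.median(q[:,2]))<.02]
            z=np.percentile(q[:,2],90); o=q[q[:,2]>z-.008]
            r=cv2.minAreaRect((o[:,:2]*1000).astype(np.float32))
            print(n,k,a,c.round(1),"z",round(np.median(q[:,2]),4),"hi",round(z,4),"rect",np.round(r[0],1),np.round(r[1],1),round(r[2],1))
im=A["im"]
c=np.hstack([im[160:340,360:580],]);cv2.imwrite("pics/crop1.png",cv2.resize(np.vstack([np.hstack([im[165:345,370:570]]),]),None,fx=3,fy=3,interpolation=2))
c2=im[230:310,110:290];cv2.imwrite("pics/crop2.png",cv2.resize(c2,None,fx=4,fy=4,interpolation=2))
E
```

```text
top table z 0.00037952680333016415
top yellow 336 [479.1 134.5] z 0.0793 hi 0.089 rect [ 692.3 -362.6] [31.4 19. ] 19.7
top yellow 61 [366.4 180.8] z 0.0153 hi 0.0174 rect [ 606.8 -125.9] [16.4 20.1] 5.1
top yellow 79 [439.  259.3] z 0.0199 hi 0.022 rect [ 433.1 -275. ] [20.4 21.7] 29.7
top green 2785 [416.9 260.5] z 0.0059 hi 0.0197 rect [ 431.7 -230.4] [150.9  87.8] 84.2
top green 3059 [510.7 304.6] z 0.006 hi 0.0195 rect [ 332.8 -424.3] [152.4  88.5] 74.6
top red 5061 [375.1 138.5] z 0.1102 hi 0.1123 rect [ 674.4 -136.4] [ 98.9 214.3] 2.3
top white 15 [349.1 137.4] z 0.116 hi 0.1186 rect [673.1 -83.6] [ 4.5 11.5] 1.3
top white 295 [486.3 169.6] z 0.0498 hi 0.0524 rect [ 617.4 -376.1] [39. 37.] 84.0
top white 2514 [376.8 196.6] z 0.0623 hi 0.0646 rect [ 563.9 -141.5] [ 50.3 215.1] 2.4
top white 1163 [509.9 206.5] z 0.0709 hi 0.0842 rect [ 540.8 -414.3] [71.5 82.7] 21.4
top white 156 [235.6 269.1] z 0.0377 hi 0.0403 rect [422.1 154.1] [ 6.7 95.7] 0.0
top ply 1688 [166.2 269.1] z 0.0602 hi 0.0626 rect [425.4 300.9] [ 61.3 162.4] 0.3
scene table z 0.001357730920422704
scene green 1837 [152.8 226.5] z 0.0074 hi 0.0193 rect [ 332.7 -424.7] [150.3  92.1] 74.9
scene green 1868 [234.  245.4] z 0.0074 hi 0.0197 rect [ 432.7 -229.8] [148.2  92.6] 83.9
scene red 4838 [281.5 301.8] z 0.111 hi 0.1129 rect [ 675.9 -136.7] [ 98.7 212.7] 2.3
scene white 122 [388.2 214.7] z 0.0375 hi 0.0397 rect [421.3 156.4] [ 8.5 99. ] 1.0
scene white 1777 [273.6 268.9] z 0.0633 hi 0.065 rect [ 562.7 -141.3] [ 50.9 214. ] 2.1
scene white 1417 [149.6 285.4] z 0.0519 hi 0.0706 rect [ 537.6 -407.1] [75.1 91.2] 25.7
scene white 106 [285.  294.5] z 0.1183 hi 0.1204 rect [ 674.2 -131.1] [  7.3 105.7] 3.1
scene ply 776 [443.9 202.8] z 0.061 hi 0.063 rect [422.8 301.1] [ 67.1 165.1] 1.2
```

View pics/crop1.png

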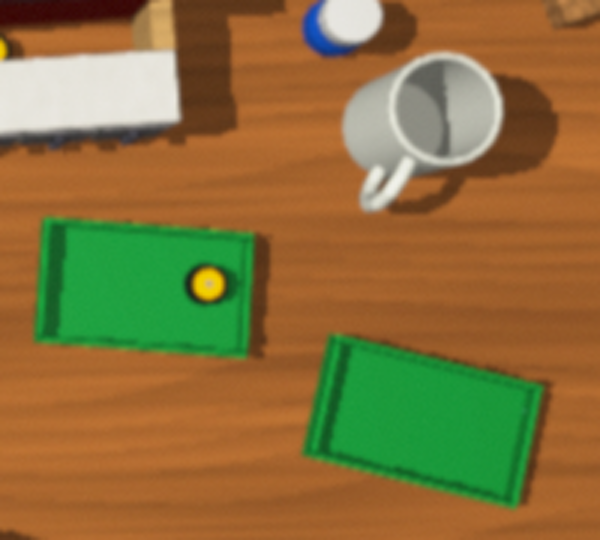

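View pics/crop2.png

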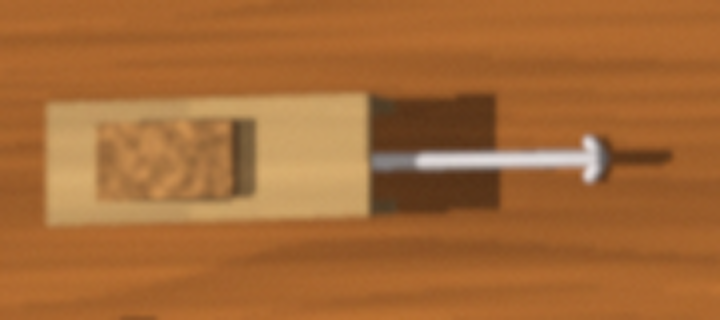

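The crop confirms it: the left tray (crop 35–255, 217–357) holds the mate at crop (208,284). The other tray is empty and lies farther right. The rod runs level along world y from the garage mouth (crop 370,161) to the toe (590,158). Next I'll write a helper that works out the moves.

```bash
cat > go.py <<'E'
import sys
from h import *
def rel(x,y,z,yaw):
    """from now to TCP xyz (mm) with tool z down, tool y at yaw deg in world xy: turn (tool, deg), shift in present and final tool axes (mm)"""
    s=ctrl.get_state(); C=R.from_rotvec(s["tool_rot"]); p=s["position"]*1000
    best=None
    for a in(yaw,yaw+180):
        a=np.radians(a); ty=np.array([np.cos(a),np.sin(a),0]); tz=np.array([0,0,-1.]); tx=np.cross(ty,tz)
        T=R.from_matrix(np.c_[tx,ty,tz]); rv=(C.inv()*T).as_rotvec(degrees=True)
        if best is None or np.linalg.norm(rv)<np.linalg.norm(best[0]): best=(rv,T)
    d=np.array([x,y,z])-p
    print("p",p.round(1),"j7",s["joint_positions"][6].round(2),"turn",best[0].round(1),"shift now-axes",C.inv().apply(d).round(1),"final-axes",best[1].inv().apply(d).round(1),"axes",C.as_matrix().round(2).tolist())
if __name__=="__main__": rel(*map(float,sys.argv[1:5]))
E
python3 go.py 422 195 120 0
```

```text
p [266.6 592.3 221.6] j7 -0.06 turn [-0.1  0.1 65.8] shift now-axes [-304.8 -298.4  102.1] final-axes [-397.3  155.4  101.6] axes [[-0.91, 0.41, -0.0], [0.41, 0.91, -0.0], [-0.0, -0.0, -1.0]]
```

```bash
python3 -m handwheel '[[0.087,0,0,0,0,0,9.4],[0.087,0,0,0,0,0,9.4],[0.087,0,0,0,0,0,9.4],[0.087,0,0,0,0,0,9.4],[0.087,0,0,0,0,0,9.4],[0.087,0,0,0,0,0,9.4],[0.087,0,0,0,0,0,9.4]]' 40; python3 -m handwheel '[[0.06,-0.04,0.0155,0.01,0,0,0],[0.06,-0.04,0.0155,0.01,0,0,0],[0.06,-0.04,0.0155,0.01,0,0,0],[0.06,-0.04,0.0155,0.01,0,0,0],[0.06,-0.04,0.0155,0.01,0,0,0],[0.06,-0.04,0.0155,0.01,0,0,0],[0.06,-0.04,0.0155,0.01,0,0,0],[0.06,-0.04,0.0155,0.01,0,0,0],[0.06,-0.04,0.0155,0.01,0,0,0],[0.06,-0.04,0.0155,0.01,0,0,0],[0.06,0,0,0,0,0,0]]'; python3 go.py 422 195 120 0
python3 - <<'E'
from h import *
ci=ctrl.camera_info("wrist"); im,d=ctrl.get_image("wrist"); K,Rm,t=[np.array(ci[k]) for k in("intrinsics","R","t")]
cv2.imwrite("pics/w1.png",im); P=cloud(d,K,Rm,t)
m=(P[...,2]>.028)&(P[...,2]<.045)&(P[...,0]>.40)&(P[...,0]<.445)&(P[...,1]>.08)&(P[...,1]<.215)
q=P[m]; print(len(q), -Rm.T@t)
for y in np.arange(.09,.22,.015):
    o=q[abs(q[:,1]-y)<.0075]
    if len(o)>5: print(y.round(3),o[:,0].min().round(4),o[:,0].max().round(4),np.median(o[:,0]).round(4),np.percentile(o[:,2],95).round(4))
v,u=np.where(m); print(u.min(),u.max(),v.min(),v.max())
g=(P[...,2]>.056)&(P[...,2]<.066)&(P[...,0]>.35)&(P[...,0]<.5); print("garage min y",np.percentile(P[g][:,1],1) if g.any() else None)
E
```

```text
time: 0.98
position: [0.2666, 0.5925, 0.2219]
tool_rot: [2.228, 2.215, -0.002]
ft_force: [0.2, -0.8, -0.4]
grip_width: 0.999
grip_force: 0.0
time: 2.35
position: [0.4219, 0.1889, 0.1216]
tool_rot: [2.229, 2.214, -0.003]
ft_force: [0.6, 0.7, -0.5]
grip_width: 0.688
grip_force: 0.0
p [421.9 188.9 121.6] j7 -0.49 turn [-0.1  0.1 -0.4] shift now-axes [6.1 0.  1.6] final-axes [6.1 0.1 1.6] axes [[0.01, 1.0, -0.0], [1.0, -0.01, -0.0], [-0.0, -0.0, -1.0]]
1222 [0.42231545 0.25975446 0.28433215]
0.105 0.4158 0.4226 0.4195 0.0394
0.135 0.4161 0.4235 0.4205 0.0387
0.15 0.4162 0.4235 0.4199 0.0395
0.165 0.4157 0.4236 0.42 0.0393
0.18 0.4157 0.4237 0.4201 0.0394
0.195 0.4159 0.4237 0.4199 0.0393
0.21 0.4162 0.4238 0.4197 0.0394
310 321 218 361
garage min y 0.22114320132411128
```

```bash
python3 -m handwheel '[[0.05,0.003,-0.002,0.03,0,0,-0.3],[0.05,0,0,0.03,0,0,0],[0.05,0,0,0.03,0,0,0],[0.05,0,0,0.016,0,0,0],[0.05,0,0,0,0,0,0],[0,0,0,0,0,0,0],[0,0,0,0,0,0,0],[0,0,0,0,0,0,0],[0,0,0,0,0,0,0],[0,0,0,0,0,0,0],[0,0,0,0,0,0,0]]' 50
```

```text
time: 3.78
position: [0.4198, 0.1958, 0.0167]
tool_rot: [2.216, 2.226, 0.001]
ft_force: [0.1, 0.4, -0.2]
grip_width: 0.072
grip_force: 50.0
```

```bash
python3 -m handwheel '[[0,-0.006,0,0,0,0,0],[0,-0.012,0,0,0,0,0],[0,-0.015,0,0,0,0,0],[0,-0.015,0,0,0,0,0],[0,-0.015,0,0,0,0,0],[0,-0.015,0,0,0,0,0],[0,-0.015,0,0,0,0,0],[0,-0.015,0,0,0,0,0],[0,-0.015,0,0,0,0,0],[0,-0.015,0,0,0,0,0],[0,-0.01,0,0,0,0,0],[0,0,0,0,0,0,0]]'
python3 - <<'E'
from h import *
im,d,K,Rm,t=grab("top"); cv2.imwrite("pics/top1.png",im)
P=cloud(d,K,Rm,t); hsv=cv2.cvtColor(im,cv2.COLOR_BGR2HSV)
m=(hsv[...,0]>95)&(hsv[...,0]<125)&(hsv[...,1]>100)&(P[...,1]>-.1)&(P[...,1]<.3)&(P[...,2]>.01)&(P[...,2]<.05)
q=P[m];print(m.sum());
if m.sum()>5: print(cv2.minAreaRect((q[:,:2]*1000).astype(np.float32)),np.median(q[:,2]),np.percentile(q[:,1],[1,99]))
print(ctrl.get_state()["ft_force"])
E
```

```text
time: 5.28
position: [0.4203, 0.0464, 0.0166]
tool_rot: [2.217, 2.225, -0.001]
ft_force: [-0.4, -2.1, 0.7]
grip_width: 0.073
grip_force: 50.0
370
((422.70587158203125, 191.31658935546875), (30.34126853942871, 54.41692352294922), 1.1022372245788574) 0.02428937926261918 [0.16444894 0.21771164]
[ 0.46234303 -1.27281786  1.51057323]
```

```bash
python3 -m handwheel '[[0,-0.006,0,0,0,0,0],[0,-0.006,0.002,0,0,0,0],[0,-0.006,0.006,0,0,0,0],[0,-0.006,0.008,0,0,0,0],[0,-0.005,0.008,0,0,0,0],[0,-0.004,0.006,0,0,0,0],[0,0,0,0,0,0,0],[0.03,0,0,0,0,0,0],[0.05,0,0,0,0,0,0],[0.05,0,0,0,0,0,0]]'; python3 -m handwheel '[[0.05,0,0,-0.03,0,0,0],[0.06,0,0,-0.03,0,0,0],[0.06,0.03,0,-0.03,0,0,0],[0.06,0.04,0,-0.02,0,0,0],[0.06,0.04,0,0,0,0,0],[0.06,0,0,0,0,0,0]]'
python3 - <<'E'
from h import *
for n in("wrist","top"):
    im,d,K,Rm,t=grab(n)
    if n=="wrist": cv2.imwrite("pics/w2.png",im)
    P=cloud(d,K,Rm,t); hsv=cv2.cvtColor(im,cv2.COLOR_BGR2HSV)
    m=(hsv[...,0]>95)&(hsv[...,0]<125)&(hsv[...,1]>100)&(P[...,1]>-.1)&(P[...,1]<.3)&(P[...,2]>.018)&(P[...,2]<.032)&(P[...,0]<.55)&(P[...,0]>.35)
    q=P[m];print(n,m.sum())
    if m.sum()>5: print(cv2.minAreaRect((q[:,:2]*1000).astype(np.float32)),np.median(q[:,2]),np.percentile(q[:,1],[1,99]))
    m=(P[...,2]>.03)&(P[...,2]<.045)&(P[...,0]>.40)&(P[...,0]<.49)&(P[...,1]>-.1)&(P[...,1]<.08)&(hsv[...,1]<90)
    q=P[m]; print(m.sum())
    if m.sum()>20: print(np.polyfit(q[:,1],q[:,0],1),np.median(q[:,2]),q[:,1].min(),q[:,1].max())
E
```

```text
time: 6.58
position: [0.4504, 0.0151, 0.0166]
tool_rot: [-2.216, -2.227, -0.001]
ft_force: [0.7, -0.1, -0.3]
grip_width: 0.335
grip_force: 0.0
time: 7.32
position: [0.4495, 0.1284, 0.1269]
tool_rot: [-2.209, -2.233, -0.002]
ft_force: [-0.0, -0.0, -0.7]
grip_width: 0.687
grip_force: 0.0
wrist 4953
((450.72857666015625, 142.40870666503906), (88.66535949707031, 31.295055389404297), 89.905517578125) 0.024641249097588806 [0.09975816 0.18615597]
339
[0.00829669 0.44993845] 0.038020203702088785 0.02111209799171178 0.07991255435322579
top 140
((452.1515197753906, 113.79788970947266), (33.8206901550293, 27.738224029541016), 89.04383850097656) 0.024064750265424883 [0.09707269 0.12986141]
267
[-0.00118839  0.45278992] 0.037797923010617906 -0.0763688044440645 0.07887870120437707
```

View pics/w2.png

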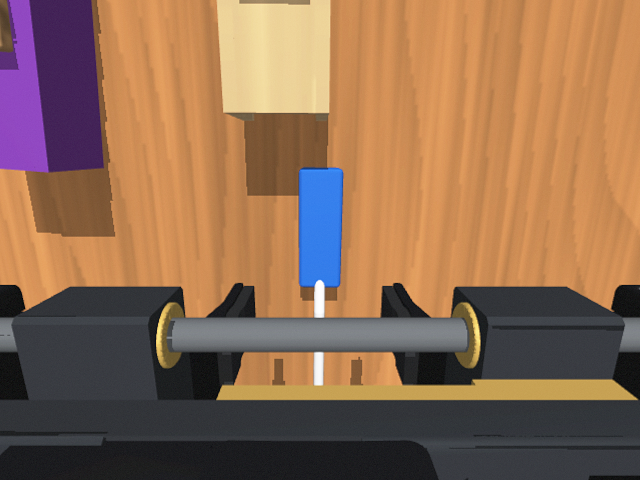

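The wrist view shows the handle (300–342, 168–287) fully outside the garage, released and flat on the bench. Next I'll grasp it by the handle.

```bash
python3 -m handwheel '[[0.06,0,0.0012,0.03,0,0,0.6],[0.06,0,0,0.03,0,0,0],[0.06,0,0,0.03,0,0,0],[0.06,0,0,0.02,0,0,0],[0.06,0,0,0.01,0,0,0],[0.06,0,0,0.002,0,0,0],[0,0,0,0,0,0,0],[0,0,0,0,0,0,0],[0,0,0,0,0,0,0],[0,0,0,0,0,0,0],[0,0,0,0,0,0,0]]' 60
```

```text
time: 8.8
position: [0.4514, 0.1251, 0.0049]
tool_rot: [2.228, 2.215, 0.001]
ft_force: [-0.8, -0.7, 3.2]
grip_width: 0.36
grip_force: 60.0
```

```bash
python3 -m handwheel '[[0,0,0,-0.007,0,0,0],[0,0,0,-0.007,0,0,0],[0,0,0,-0.007,0,0,0],[0,0,0,-0.007,0,0,0],[0,0.01,0.025,0,0,0,0],[0,0.01,0.025,0,0,0,0],[0,0.02,0.01,0,0,0,-1],[0,0.02,0.01,0,0,0,-1],[0,0.01,0.035,0,0,0,0],[0,0.01,0.034,0,0,0,0],[0,0,0,0,0,0,0]]'; python3 go.py 592.2 205.3 33 2.4
python3 - <<'E'
from h import *
for n in("top","scene"):
    im,d,K,Rm,t=grab(n); np.savez(f"{n}1.npz",im=im,d=d,K=K,R=Rm,t=t)
    P=cloud(d,K,Rm,t); hsv=cv2.cvtColor(im,cv2.COLOR_BGR2HSV)
    m=(P[...,2]>.045)&(P[...,2]<.085)&(P[...,0]>.55)&(P[...,0]<.64)&(P[...,1]>-.03)&(P[...,1]<.16)&(hsv[...,1]<90)
    q=P[m]; print(n,m.sum())
    if m.sum()>20:
        a=np.polyfit(q[:,1],q[:,0],1); b=np.polyfit(q[:,1],q[:,2],1); print("x(y)",a,"z(y)",b,q[:,1].min(),q[:,1].max(), "at toe",np.polyval(a,q[:,1].min()),np.polyval(b,q[:,1].min()))
E
```

```text
time: 10.18
position: [0.5907, 0.2086, 0.0324]
tool_rot: [2.186, 2.255, 0.001]
ft_force: [-0.1, 0.3, -2.0]
grip_width: 0.36
grip_force: 60.0
p [590.7 208.6  32.4] j7 -0.2 turn [ 0.1 -0.  -0.6] shift now-axes [-3.3  1.4 -0.6] final-axes [-3.3  1.3 -0.6] axes [[-0.03, 1.0, 0.0], [1.0, 0.03, 0.0], [0.0, 0.0, -1.0]]
top 282
x(y) [-0.03068203  0.59874916] z(y) [0.01114509 0.06355404] 0.0076844689474973756 0.15992842171616797 at toe 0.5985133868325503 0.06363968193692571
scene 279
x(y) [-0.03175107  0.59707352] z(y) [0.03034847 0.06166575] 0.005089293481643015 0.15980202353097936 at toe 0.5969119287651699 0.061820207132520524
```

```bash
python3 -m handwheel '[[0,0,0.001,0,0,0,-0.6],[0,-0.012,0,0,0,0,0],[0,-0.014,0,0,0,0,0],[0,-0.014,0,0,0,0,0],[0,0,0,0,0,0,0]]'
python3 - <<'E'
from h import *
for n in("top","scene"):
    im,d,K,Rm,t=grab(n)
    P=cloud(d,K,Rm,t); hsv=cv2.cvtColor(im,cv2.COLOR_BGR2HSV)
    m=(P[...,2]>.045)&(P[...,2]<.085)&(P[...,0]>.583)&(P[...,0]<.62)&(P[...,1]>-.055)&(P[...,1]<.10)&(hsv[...,1]<90)
    q=P[m]; a=np.polyfit(q[:,1],q[:,0],1); y0=q[:,1].min()
    print(n,len(q),"slope",a[0],"toe y",y0,"x",np.polyval(a,y0),"gap x there",.6022-.042*(y0+.032))
E
python3 go.py 599.1 40.5 33 2.4
```

```text
time: 10.9
position: [0.5924, 0.1639, 0.0327]
tool_rot: [2.18, 2.261, -0.001]
ft_force: [-0.2, -0.3, -1.2]
grip_width: 0.362
grip_force: 60.0
top 266 slope -0.0031695883789749123 toe y -0.053722829945952205 x 0.5983286656808451 gap x there 0.60311235885773
scene 209 slope -0.03887844411266714 toe y -0.022395277247766934 x 0.6008318474571338 gap x there 0.6017966016444062
p [592.2 166.6  32.7] j7 -0.13 turn [ 0.  -0.  -0.2] shift now-axes [-126.3    2.    -0.4] final-axes [-126.3    1.7   -0.3] axes [[-0.04, 1.0, 0.0], [1.0, 0.04, 0.0], [0.0, 0.0, -1.0]]
```

```bash
python3 -m handwheel '[[0,-0.01,0.0015,0,0,0,-0.2],[0,-0.013,0,0,0,0,0],[0,-0.013,0,0,0,0,0],[0,-0.013,0,0,0,0,0],[0,-0.013,0,0,0,0,0],[0,-0.013,0,0,0,0,0],[0,-0.013,0,0,0,0,0],[0,-0.013,0,0,0,0,0],[0,-0.013,0,0,0,0,0],[0,-0.011,0,0,0,0,0],[0,0,0,0,0,0,0]]'; python3 go.py 599.1 40.5 33 2.4
python3 - <<'E'
from h import *
im,d,K,Rm,t=grab("top"); cv2.imwrite("pics/top2.png",cv2.resize(im[110:230,300:460],None,fx=5,fy=5,interpolation=2))
E
```

```text
time: 12.38
position: [0.599, 0.0404, 0.0327]
tool_rot: [2.175, 2.267, -0.0]
ft_force: [0.6, 0.5, -1.3]
grip_width: 0.36
grip_force: 60.0
p [599.   40.4  32.7] j7 0.09 turn [ 0.  0. -0.] shift now-axes [ 0.1  0.1 -0.3] final-axes [ 0.1  0.1 -0.3] axes [[-0.04, 1.0, 0.0], [1.0, 0.04, -0.0], [-0.0, 0.0, -1.0]]
```

View pics/top2.png

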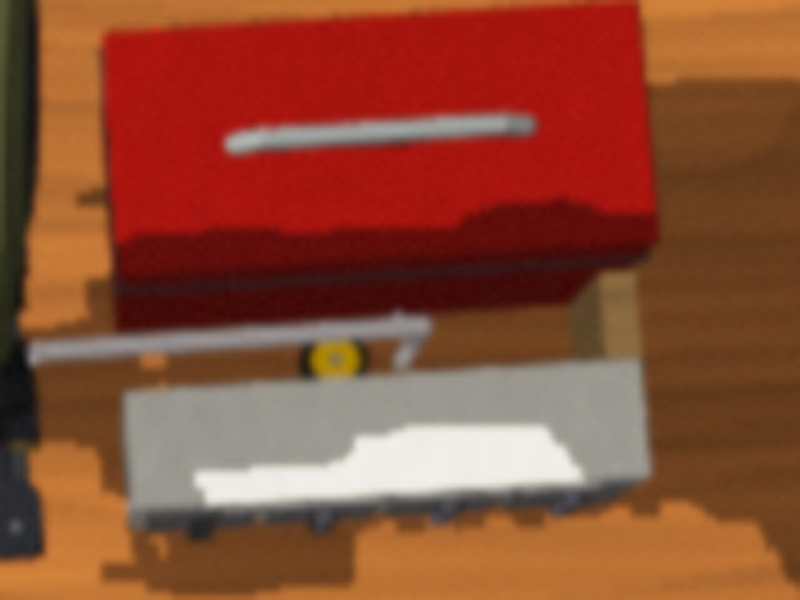

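The toe (crop apex 430,320, arm tip 403,365) is about 10 mm beyond the wheel (crop 300–368) and inside the gap. Lowering it now.

```bash
python3 -m handwheel '[[0,0,0,0.006,0,0,0],[0,0,0,0.006,0,0,0],[0,0,0,0.005,0,0,0],[0,0,0,0.004,0,0,0],[0,0,0,0.002,0,0,0],[0,0,0,0,0,0,0]]'
python3 -m handwheel '[[0,0,0,0.0015,0,0,0],[0,0,0,0,0,0,0]]'
```

```text
time: 13.18
position: [0.5989, 0.0418, 0.0095]
tool_rot: [-2.173, -2.269, 0.0]
ft_force: [-0.1, -0.1, -1.9]
grip_width: 0.362
grip_force: 60.0
time: 13.42
position: [0.5989, 0.0418, 0.0081]
tool_rot: [2.173, 2.269, 0.0]
ft_force: [-0.5, -0.0, -1.4]
grip_width: 0.363
grip_force: 60.0
```

```bash
python3 -m handwheel '[[0,0.004,0,0.001,0,0,0],[0,0.006,0,0,0,0,0],[0,0.008,0,0,0,0,0],[0,0.01,0,0,0,0,0],[0,0.01,0,0,0,0,0],[0,0.01,0,0,0,0,0],[0,0.01,0,0,0,0,0],[0,0.01,0,0,0,0,0],[0,0.01,0,0,0,0,0],[0,0.008,0,0,0,0,0],[0,0.004,0,0,0,0,0],[0,0,0,0,0,0,0]]'
cat > wh.py <<'E'
from h import *
for n in("top","scene"):
    im,d,K,Rm,t=grab(n); hsv=cv2.cvtColor(im,cv2.COLOR_BGR2HSV); P=cloud(d,K,Rm,t)
    m=(hsv[...,0]>22)&(hsv[...,0]<33)&(hsv[...,1]>170)&(hsv[...,2]>60)&(P[...,2]<.03)
    k,l,s,c=cv2.connectedComponentsWithStats(m.astype(np.uint8))
    for i in range(1,k):
        if s[i,4]>=8:
            p=ray(*c[i],K,Rm,t,.014)*1000; u=(p[:2]-[602.2,-32.1])@np.array([[-.042,.999],[.999,.042]]).T
            print(n,s[i,4],c[i].round(1),"xy",p[:2].round(1),"out",u.round(1),"z",np.median(P[l==i][:,2]).round(4))
E
python3 wh.py
```

```text
time: 14.92
position: [0.595, 0.1321, 0.0071]
tool_rot: [-2.172, -2.269, -0.0]
ft_force: [0.9, -0.4, -1.7]
grip_width: 0.362
grip_force: 60.0
top 61 [471.4 142.5] xy [ 686.1 -358.4] out [-329.5   70.1] z 0.0204
top 20 [328.4 185. ] xy [599.4 -43.6] out [-11.3  -3.2] z 0.0146
top 86 [439.2 259.2] xy [ 433.1 -276.9] out [-237.4 -179.2] z 0.0197
scene 27 [171.4 357.8] xy [ 710.4 -363.6] out [-335.7   94.1] z 0.013
```

```bash
python3 -m handwheel '[[0,0.006,0,0,0,0,0],[0,0.01,0,0,0,0,0],[0,0.012,0,0,0,0,0],[0,0.012,0,0,0,0,0],[0,0.012,0,0,0,0,0],[0,0.012,0,0,0,0,0],[0,0.012,0,0,0,0,0],[0,0.012,0,0,0,0,0],[0,0.012,0,0,0,0,0],[0,0.01,0,0,0,0,0],[0,0.004,0,0,0,0,0],[0,0,0,0,0,0,0]]'
python3 wh.py
```

```text
time: 16.52
position: [0.5901, 0.246, 0.007]
tool_rot: [-2.172, -2.269, -0.0]
ft_force: [-1.2, 0.5, -2.2]
grip_width: 0.36
grip_force: 60.0
top 66 [471.6 142.7] xy [ 685.8 -358.7] out [-329.8   69.8] z 0.0202
top 27 [275.7 188.9] xy [593.7  70.5] out [102.9  -4.2] z 0.0143
top 85 [439.4 259.1] xy [ 433.2 -277.2] out [-237.8 -179.1] z 0.0199
scene 12 [373.8 282.4] xy [601.2  70.7] out [102.8   3.3] z 0.0158
scene 12 [176.3 350.7] xy [ 696.3 -354.7] out [-326.2   80.4] z 0.021
scene 33 [169.8 357.1] xy [ 708.2 -366.7] out [-338.7   91.8] z 0.0197
```

```bash
python3 -m handwheel '[[0,-0.006,0,0,0,0,0],[0,-0.004,0,0,0,0,0],[0,0,0,-0.006,0,0,0],[0,0,0,-0.012,0,0,0],[0,0,0,-0.012,0,0,0],[0,0,-0.008,0,0,0,0],[0,0,-0.015,0,0,0,0],[0,0,-0.02,0,0,0,0],[0,0,-0.02,0,0,0,0],[0,0,-0.02,0,0,0,0],[0,0,-0.012,0,0,0,0],[0,0,0,0,0,0,0]]'
python3 -m handwheel '[[0,0,0,0.01,0,0,0],[0,0,0,0.01,0,0,0],[0,0,0,0.006,0,0,0],[0,0,0,0.003,0,0,0],[0,0,0,0.0025,0,0,0],[0,0,0,0,0,0,0],[0,0,0,0,0,0,0]]'; python3 wh.py
```

```text
time: 18.12
position: [0.4944, 0.2318, 0.0369]
tool_rot: [-2.171, -2.27, 0.001]
ft_force: [0.7, -0.1, -1.6]
grip_width: 0.365
grip_force: 60.0
time: 19.0
position: [0.4959, 0.2317, 0.0058]
tool_rot: [2.173, 2.269, 0.001]
ft_force: [-0.1, -0.9, -2.0]
grip_width: 0.36
grip_force: 60.0
top 59 [471.7 142.7] xy [ 685.7 -358.9] out [-330.    69.6] z 0.0205
top 79 [275.6 186.3] xy [599.2  70.7] out [102.8   1.3] z 0.0152
top 100 [439.2 259.1] xy [ 433.3 -276.7] out [-237.2 -179.1] z 0.0199
scene 58 [169.5 356.5] xy [ 706.8 -367.4] out [-339.4   90.4] z 0.0193
```

```bash
python3 -m handwheel '[[0,0,0,0.001,0,0,0],[0,0,0,0,0,0,0]]'; python3 -m handwheel '[[0.045,0,0,0,0,0,0],[0.06,0,0,0,0,0,0],[0.06,0,0,0,0,0,0],[0.06,0,0,-0.02,0,0,0],[0.06,0,0,-0.03,0,0,0],[0.06,0,0,-0.03,0,0,0],[0.06,-0.02,0.02,-0.02,0,0,0],[0.06,-0.05,0.03,0,0,0,0],[0.06,-0.05,0.03,0,0,0,0],[0.06,-0.03,0.01,0,0,0,0],[0.06,0,0,0,0,0,0]]'; python3 wh.py
python3 - <<'E'
from h import *
from go import rel
im,d,K,Rm,t=grab("wrist"); cv2.imwrite("pics/w3.png",im); hsv=cv2.cvtColor(im,cv2.COLOR_BGR2HSV); P=cloud(d,K,Rm,t)
m=(hsv[...,0]>95)&(hsv[...,0]<125)&(hsv[...,1]>100)&(P[...,2]>.01)&(P[...,2]<.04)
q=P[m]; print("handle",m.sum(), cv2.minAreaRect((q[:,:2]*1000).astype(np.float32)) if m.sum()>9 else "",np.median(q[:,2]))
rel(599.2,70.7,5,2.4)
E
```

```text
time: 19.35
position: [0.4959, 0.2317, 0.005]
tool_rot: [-2.173, -2.269, -0.001]
ft_force: [-2.0, -0.9, 1.6]
grip_width: 0.362
grip_force: 60.0
time: 20.72
position: [0.5929, 0.0814, 0.1046]
tool_rot: [2.179, 2.261, -0.001]
ft_force: [0.2, 1.0, -0.7]
grip_width: 0.69
grip_force: 0.0
top 61 [471.7 142.5] xy [ 686.  -358.9] out [-330.   70.] z 0.0203
top 102 [439.1 259.2] xy [ 433.1 -276.6] out [-237.1 -179.2] z 0.0202
scene 16 [176.6 351.6] xy [ 698.5 -354.1] out [-325.8   82.7] z 0.0183
scene 50 [168.7 357.4] xy [ 708.5 -368.9] out [-341.    92.1] z 0.0168
handle 3754 ((540.4080810546875, 148.9130096435547), (43.928321838378906, 211.17698669433594), 30.59564208984375) 0.024426254383882306
p [591.5  87.3 104.3] j7 -0.01 turn [-0.  -0.1  0.2] shift now-axes [-17.    7.   99.3] final-axes [-16.9   7.   99.3] axes [[-0.04, 1.0, -0.0], [1.0, 0.04, 0.0], [0.0, -0.0, -1.0]]
```

View pics/w3.png

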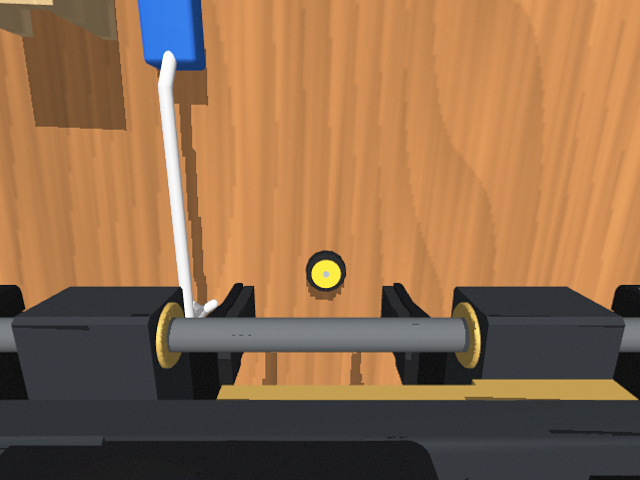

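The wrist view shows the wheel lying flat and alone at (326,272). The hook lies flat to the left, with its toe at (205,308) clear of the fingers. I'll check the wheel position from this view.

```bash
python3 - <<'E'
from h import *
from go import rel
im,d,K,Rm,t=grab("wrist"); hsv=cv2.cvtColor(im,cv2.COLOR_BGR2HSV); P=cloud(d,K,Rm,t)
m=(hsv[...,0]>22)&(hsv[...,0]<33)&(hsv[...,1]>170); m[300:]=0;m[:200]=0
k,l,s,c=cv2.connectedComponentsWithStats(m.astype(np.uint8)); i=1+np.argmax(s[1:,4])
z=np.median(P[l==i][:,2]); p=ray(*c[i],K,Rm,t,.014)*1000; print(c[i],p,z); rel(p[0],p[1],5,2.4)
E
```

```text
[325.80645161 275.01358234] [597.61725866  70.82994696  14.        ] 0.015288287869184096
p [591.5  87.7 104.4] j7 -0.01 turn [-0.  -0.1  0.2] shift now-axes [-17.2   5.4  99.4] final-axes [-17.1   5.4  99.4] axes [[-0.05, 1.0, -0.0], [1.0, 0.05, 0.0], [0.0, -0.0, -1.0]]
```

```bash
python3 -m handwheel '[[0.06,-0.017,0.006,0.02,0,0,0],[0.06,0,0,0.03,0,0,0],[0.06,0,0,0.03,0,0,0],[0.06,0,0,0.016,0,0,0],[0.06,0,0,0.005,0,0,0],[0.06,0,0,0,0,0,0],[0,0,0,0,0,0,0],[0,0,0,0,0,0,0],[0,0,0,0,0,0,0],[0,0,0,0,0,0,0],[0,0,0,0,0,0,0]]' 20
```

```text
time: 22.3
position: [0.5989, 0.0689, 0.0038]
tool_rot: [2.173, 2.269, 0.001]
ft_force: [-0.8, -0.3, 2.2]
grip_width: 0.332
grip_force: 20.0
```

```bash
python3 -m handwheel '[[0,0,0,-0.01,0,0,0],[0,0,0,-0.02,0,0,0],[0,0,0,-0.03,0,0,0],[0,0,0,-0.03,0,0,0],[0,0,0,-0.03,0,0,0],[0,0,0,0,0,0,0]]'; python3 go.py 436 -192 130 2.4; python3 wh.py
python3 - <<'E'
from h import *
A=np.load("top0.npz"); K,Rm,t=A["K"],A["R"],A["t"]; hsv=cv2.cvtColor(A["im"],cv2.COLOR_BGR2HSV)
m=((hsv[...,0]>50)&(hsv[...,0]<75)&(hsv[...,1]>120)).astype(np.uint8); m[:,462:]=0
h=cv2.convexHull(np.argwhere(m)[:,::-1].astype(np.float32))
w=np.array([ray(u,v,K,Rm,t,.02)[:2]*1000 for u,v in h[:,0]],np.float32); print(cv2.minAreaRect(w))
E
```

```text
time: 23.05
position: [0.6012, 0.069, 0.1278]
tool_rot: [2.171, 2.266, 0.01]
ft_force: [0.7, 0.4, -0.5]
grip_width: 0.335
grip_force: 20.0
p [601.2  69.  127.8] j7 0.01 turn [ 0.4 -0.1  0.1] shift now-axes [-253.7 -176.2   -3.9] final-axes [-253.9 -176.    -2.2] axes [[-0.04, 1.0, 0.01], [1.0, 0.04, 0.0], [0.0, 0.01, -1.0]]
top 54 [471.3 142.6] xy [ 685.9 -358.2] out [-329.3   69.9] z 0.0199
top 96 [439.3 259.3] xy [ 432.9 -277. ] out [-237.6 -179.4] z 0.02
scene 8 [177.1 351. ] xy [ 697.3 -353.1] out [-324.7   81.5] z 0.0177
scene 49 [168.2 357.3] xy [ 708.1 -369.9] out [-341.9   91.6] z 0.0177
((431.6549377441406, -229.76486206054688), (150.99496459960938, 87.90853881835938), 84.20753479003906)
```

```bash
python3 -m handwheel '[[0,-0.02,-0.014,0,0.3,0,0],[0,-0.032,-0.022,0,0,0,0],[0,-0.032,-0.022,0,0,0,0],[0,-0.032,-0.022,0,0,0,0],[0,-0.032,-0.022,0,0,0,0],[0,-0.032,-0.022,0,0,0,0],[0,-0.032,-0.022,0,0,0,0],[0,-0.026,-0.018,0,0,0,0],[0,-0.014,-0.01,0,0,0,4],[0,0,0,0,0,0,4],[0,0,0,0,0,0,0],[0,0,0,0,0,0,0]]'; python3 go.py 436 -194 40 -5.8
```

```text
time: 24.65
position: [0.4349, -0.1905, 0.1238]
tool_rot: [-2.322, -2.11, 0.007]
ft_force: [-0.4, 0.4, -0.2]
grip_width: 0.334
grip_force: 20.0
p [ 434.9 -190.5  123.8] j7 0.28 turn [-0.4  0.   0.3] shift now-axes [-3.3  2.  83.8] final-axes [-3.4  1.5 83.8] axes [[0.1, 1.0, -0.01], [1.0, -0.1, 0.0], [-0.0, -0.01, -1.0]]
```

```bash
python3 -m handwheel '[[0,-0.003,0.0015,0.02,-0.3,0,0],[0,0,0,0.03,0,0,0],[0,0,0,0.03,0,0,0],[0,0,0,0.02,0,0,0],[0,0,0,0.008,0,0,0],[0,0,0,0,0,0,0]]'; python3 go.py 435.5 -194 9.5 -5.8
```

```text
time: 25.4
position: [0.4366, -0.1935, 0.0162]
tool_rot: [-2.325, -2.112, 0.002]
ft_force: [0.5, -0.6, -0.3]
grip_width: 0.338
grip_force: 20.0
p [ 436.6 -193.5   16.2] j7 0.42 turn [-0.1  0.   0.3] shift now-axes [-0.6 -1.1  6.7] final-axes [-0.6 -1.1  6.7] axes [[0.1, 1.0, -0.0], [1.0, -0.1, -0.0], [-0.0, -0.0, -1.0]]
```

```bash
python3 -m handwheel '[[0,0,-0.001,0.004,0,0,0],[0,0,0,0.002,0,0,0],[0,0,0,0.001,0,0,0],[0,0,0,0,0,0,0]]'; python3 -m handwheel '[[0.038,0,0,0,0,0,0],[0.038,0,0,0,0,0,0],[0.038,0,0,0,0,0,0],[0.038,0,0,-0.005,0,0,0],[0.038,0,0,-0.015,0,0,0],[0.038,0,0,-0.03,0,0,0],[0.06,0,0,-0.06,0,0,0],[0.06,0.05,0,-0.03,0,0,0],[0.06,0.06,0,0,0,0,0],[0.06,0.06,0,0,0,0,0],[0.06,0.06,0,0,0,0,0],[0.06,0,0,0,0,0,0]]'; python3 wh.py
python3 - <<'E'
from h import *
im,d,K,Rm,t=grab("top"); cv2.imwrite("pics/topf.png",im)
im,d,K,Rm,t=grab("scene"); P=cloud(d,K,Rm,t); hsv=cv2.cvtColor(im,cv2.COLOR_BGR2HSV)
m=(hsv[...,0]>95)&(hsv[...,0]<125)&(hsv[...,1]>100)&(P[...,2]>.01)&(P[...,2]<.04)&(P[...,1]>0.1); q=P[m]
print(m.sum(),np.median(q,0) if m.sum() else 0)
E
```

```text
time: 25.9
position: [0.4361, -0.1935, 0.0095]
tool_rot: [2.325, 2.111, -0.0]
ft_force: [0.1, 0.7, -0.6]
grip_width: 0.335
grip_force: 20.0
time: 27.4
position: [0.4583, 0.0404, 0.1503]
tool_rot: [2.316, 2.121, 0.002]
ft_force: [-0.4, -0.0, -0.4]
grip_width: 0.687
grip_force: 0.0
top 57 [471.3 142.4] xy [ 686.3 -358.1] out [-329.2   70.3] z 0.02
top 80 [400.1 257.8] xy [ 438.1 -193.1] out [-153.9 -170.7] z 0.0196
top 82 [439.2 258.9] xy [ 433.7 -276.9] out [-237.4 -178.7] z 0.0197
scene 8 [215.9 244.1] xy [ 424.1 -270.9] out [-231.1 -188. ] z 0.0211
scene 19 [176.  351.9] xy [ 698.9 -355.2] out [-326.8   83. ] z 0.0207
scene 45 [168.1 357.7] xy [ 708.9 -370. ] out [-342.    92.4] z 0.016
907 [0.48339324 0.28794005 0.01577906]
```

View pics/topf.png

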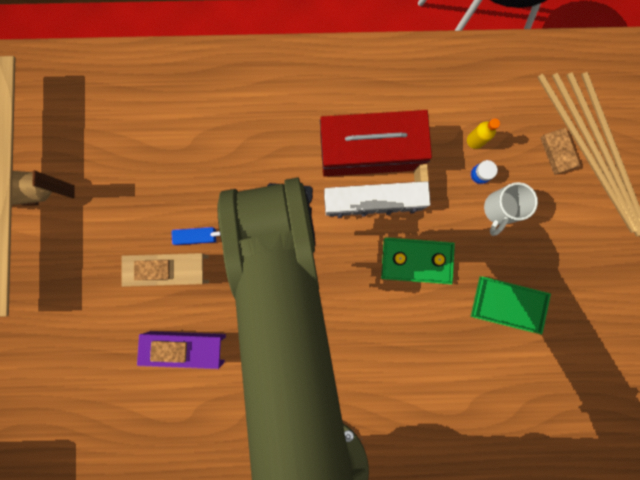

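The top view shows both wheels flat in the tray, the pulled one at (400,258) and the mate at (439,259), at equal height. The hook lies on the bench at (195,236), and the bottle, jar and mug have not moved. Handing in.

```bash
python3 -c "
from bench import ctrl
print(ctrl.close_job())"
```

```text
the job is handed in; nothing more can be done
None
```

Job handed in at about 28 s on the robot's clock: the wheel was pulled out with the hook and lies flat in the tray beside its mate, the hook is flat on the bench, and the bottle, jar and mug were left where they were.

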